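Hold the pusher down in the vegetable slicer's feed chute

ROBOT

A 6-joint arm with a two-finger parallel gripper is mounted at the origin on a cart in front of the work surface, level with it; the furniture and walls round the work are solid. World frame = base frame: x ahead of the robot, y to its left, z up, the work surface at z = 0. Lengths are in mm, angles in rad, forces in N, time in s.
With the tool pointing down it reaches from about 300 to 775 mm from the base axis. Payload 14.6 kg.
Tool frame: the origin (TCP) lies between the finger pads; the fingertips stand 19 mm ahead of it and the grasp point (between the pads) is the TCP; z points along the fingers, y is the line along which they close (so a half turn about z gives the same grasp; the last joint's range is limited). The gripper opens to 94 mm and grips with 3 to 60 N. Pads are 16 mm wide; open, the fingers measure 119 mm over their backs; the gripper's body (75 mm by 177 mm) begins 78 mm behind the grasp point.
Start: joints at [1.161, 0.3, 1.521, -0, 1.321, -0.067], TCP at [184.866, 517.99, 224.446] pointing down, gripper open.
Joint ranges: [-3.03, 3.03], [-0.79, 2.21], [0.23, 2.52], [-1.04, 4.18], [0, 3.07], [-2.55, 2.55]. Speed limits (rad/s): [2.22, 2.22, 2.57, 3.14, 3.14, 3.14].

INTERFACE

Orientations are given as [roll, pitch, yaw] about the fixed x, y, z axes, in that order (R = Rz(yaw) Ry(pitch) Rx(roll)).
In Python, from cell import monitor, imaging, job, find_in, trace gives the robot as it stands. The module is installed in compiled form; this text tells all that it offers.
- The arm moves only by the tool arm_command, never from a script. Its argument "steps" is a list of rows, each a list of 5 numbers: the opening, from 0 (shut) to 1 (fully open), then the shift along the tool's x, y, z in mm, then the turn about the tool's z in degrees. In form: [[gripper, dx, dy, dz, turn], ...]. A call has 1 to 20 rows; each row is the pose to reach, as a shift and turn from the pose commanded when the call began, along the tool's axes at that moment; what a row does not reach only later rows make up. A row lasts 1/8 s, in which the tool goes at most 62.5 mm and 10.7 degrees, less where a joint would pass 70% of its speed; a pose out of reach is approached as far as the arm can. A call with a gripper value outside its range is refused whole. The fingers move at their own pace and stop on an object; "force" is the grip in N (left out, the last holds). Time passes only in rows, so rows that repeat a pose let the fingers close. It gives the time, the measured TCP pose, the force, the opening and the grip force at its end, in the units of the state.
- monitor.read_state(): the state, without advancing time (a new reading comes with each control period).
- imaging.camera(name): name is "scene" or "top"; returns a dict with "img" (420x560x3 uint8, red, green, blue), "mtx" (3x3 intrinsics, pixels), "view" (4x4, takes a point from world to camera coordinates). Camera axes: x right, y down, z forward; pixel columns grow to the right and rows downward; lengths in mm; the calibration is good to about 2 mm. A picture is of the moment at which its call begins. There is no depth.
- job.sign_off(): hands the job in; it is judged then, once.
Trained networks look in a picture, given as the dict that the camera call returned (one of the last four; its "shot" number tells which), for a name from the list of things; names that differ only in an ending like _2 or _b are one class to them, and where a whole thing is asked for, a point or a joint stands for the part that bears it (a point fixed in the world has none). Each returns a list of dicts, best first, with "p" (0 to 1); they miss things now and then, are a little off and sometimes report something else, mostly with a low value. They report only what shows in the picture. A call takes as long as a camera call. They do not tell look-alikes from the thing itself.
- find_in(picture, target): "rect" ([centre column, centre row, width, height] in pixels, round what is visible of it).
- trace(picture, target): "region" (420x560 bool, what is visible of it) and "rect" ([centre column, centre row, width, height] in pixels, round what is visible of it).
The state is a dict: "clock": time; "joints": joint angles; "qd": joint speeds; "effort": joint torques, N m; "eef_pos": TCP position; "eef_rot": TCP orientation; "wrist_force": force on the tool from outside, world axes, zero at the start; "moment": the same for the moment, N m; "finger_gap": finger opening in mm; "finger_force": force on a finger pad.
Only numpy, scipy, OpenCV 4.12 (cv2) and the standard library are available. Lean on these libraries where they do the work, as an engineer would, in place of code of your own. Each camera call takes 0.05 s, during which the arm holds its last target. There are 200 camera calls.

TASK

Swing the feed chute's flap on the vegetable slicer fully back by its orange tongue. Then pick up the pusher that stands on the worktop by its orange grip, pass it down the narrow chute and press it fully home, against the sprung plate inside, until its collar meets the chute's rim; finish while still gripping it and holding it pressed down there. Do not tip the pusher over, and leave the jar, mug, timer and peeler where they are.

Things in the scene. Friction and masses are not known exactly. Their poses are not given: they have to be found in the camera images.
- slicer: Vegetable slicer, a fixed white kitchen appliance; origin on the worktop under the chute's axis, x from its front (spout) to its back, y to its left, z up; the front faces roughly the robot. Chute tower 42 x 68 mm outside, 120 mm high; behind it a motor housing 110 mm wide, 102 mm high (dial 116), reaching 119 mm behind the axis; spout to 56 mm in front, below 65 mm high.
- chute_mouth (a point): Centre of the chute's mouth, level with its rim, 120 mm above the worktop; axes as the slicer's. The chute is a vertical shaft 26 mm along x and 52 mm along y inside, walls 8 mm. A red plate fills it 58 mm below the rim and gives way downwards on a spring (4 N to start, 8 N at 12 mm, 15 mm of travel).
- flap_hinge (a point): Middle of the flap's hinge line, which runs along the slicer's y: 30 mm behind the chute's axis, 125 mm above the worktop; axes as the slicer's.
- tongue (a point): Grip point of the orange tongue on the grey flap (68 mm wide, 6 thick). The tongue, 12 mm wide (y) and 7 thick, sticks out 35 mm beyond the flap's front edge, in its plane. The point is mid-tongue, 76 mm from the hinge line, 23 mm beyond the flap's edge, 12 mm short of the tongue's end. Flap shut: 125 mm high, 46 mm before the chute's axis; x towards the hinge, y along it, z up.
- flap (a joint): Angle of the flap about its hinge, rad: 0 shut (level on the rim), 1.57 upright, 2.1 fully back against its stop. The tongue goes up and over, away from the robot side, to behind the chute. The hinge is stiff (about 0.06 N m): the flap stays where it is left. It starts between 0 and 0.3.
- plate (a joint): How far the red plate inside the chute is pressed down, m: 0 at rest, 0.012 when the pusher's collar lies on the rim.
- pusher_centre (a point): Centre of the pusher, a loose upright white plunger with orange grip, about 110 g, 110 mm tall; 55 mm above its foot; z up from foot to grip. The grip is an upright block 26 mm along x, 14 mm along y, from the collar (76 mm above the foot) to the top (110 mm). The stem fits the chute either way round, its y along the slicer's y.
- pusher_foot (a point): Centre of the underside of the pusher's stem; axes as pusher_centre. The stem is 24 mm along x and 50 mm along y (the lowest 4 mm only 21 x 47 mm) and reaches up to the collar, 36 x 64 mm, 70 to 76 mm above the foot.
- pusher: The pusher itself; origin and frame as pusher_foot.
- jar: Bystander: spice jar with black cap, 44 mm across, 96 mm tall; origin at the centre of its underside.
- mug: Bystander: beige mug, 78 mm across, 113 mm with its handle, 100 mm tall; origin under it.
- timer: Bystander: red and white egg timer, 61 mm across, 50 mm tall; origin under it.
- peeler: Bystander: white peeler lying flat along its x, 170 x 25 x 18 mm; origin under its centre.
There are look-alikes about, which are no part of the job. Leave any blue or red look-alike of the pusher alone.

How it is judged (in metres and radians):
On the way, in this order (a step that is already met when the one before it is completed fails the run):
1. the flap is swung back (beyond 1.7 rad) (value of joint flap above 1.7 rad), for 0.2 s.
2. the pusher is gripped and lifted at least 40 mm off the worktop, upright (height (world z) of pusher_foot above 0.04 m and contact force between the fingers and pusher above 2 N and angle between pusher_centre's own z axis and vertical below 0.3 rad), for 0.2 s.
At the end, for the whole second after the job is handed in: Flap still swung back (over 1.6 rad); pusher upright in the chute, foot at least 65 mm below the rim (collar within 5 mm of it) and within 4 mm of the chute's axis; sprung plate held down by over 8 mm; fingers still gripping the pusher, which is at rest (value of joint flap above 1.6 rad and value of joint plate above 0.008 m and z of pusher_foot in the frame of chute_mouth below -0.065 m and horizontal distance between pusher_foot and chute_mouth below 0.004 m and angle between pusher_centre's own z axis and vertical below 0.08 rad and angle between the y axis of pusher_centre and the y axis of chute_mouth, either way round below 0.1 rad and contact force between the fingers and pusher above 2 N and linear speed of pusher below 0.02 m/s); the arm keeps its last pose, push and grip.
It fails at once if the pusher is tipped over (more than 35 degrees) (angle between pusher_centre's own z axis and vertical above 0.61 rad).
It fails at once if the jar is moved by more than 30 mm (distance of jar from where it was at the start of the episode above 0.03 m).
It fails at once if the mug is moved by more than 30 mm (distance of mug from where it was at the start of the episode above 0.03 m).
It fails at once if the timer is moved by more than 30 mm (distance of timer from where it was at the start of the episode above 0.03 m).
It fails at once if the peeler is moved by more than 30 mm (distance of peeler from where it was at the start of the episode above 0.03 m).
It also fails if it takes over 64 s, if anything falls off the work surface, if the arm or the gripper's body presses on something with over 40 N, if the wrist force passes 120 N, or if a joint passes its speed limit or range.

## Working session

There is one attempt and no reset: what is moved stays moved. The work goes in short steps, Python scripts to look and compute and a tool call to move; the robot and the scene stay as the last step left them, time stands still between calls to the robot, and variables do not carry over. Pictures are saved under pics/ and viewed, at most 10 in all, crops included, and the job is handed in when it is done.

Besides the shell and the picture viewer there is one more tool, called by a JSON object that holds its "fn" and its "kwargs". arm_command: Moves the arm, as the interface text tells. Its arguments: {"type":"object","properties":{"steps":{"type":"array","items":{"type":"array","items":{"type":"number"}}},"force":{"type":"number"}},"required":["steps"]}

```bash
mkdir -p pics
cat > h.py <<'E'
from cell import monitor, imaging, job, find_in, trace
import numpy as np, cv2
def save(c,n,crop=None,s=1):
    im=c["img"][...,::-1]
    if crop: im=im[crop[1]:crop[3],crop[0]:crop[2]]
    cv2.imwrite("pics/"+n,cv2.resize(im,None,fx=s,fy=s,interpolation=cv2.INTER_CUBIC))
def ray(c,u,v):
    V=np.array(c["view"]);R=V[:3,:3];o=-R.T@V[:3,3]
    return o,R.T@np.linalg.inv(c["mtx"])@np.array([u,v,1.])
def at_z(c,u,v,z):
    o,d=ray(c,u,v);return o+d*(z-o[2])/d[2]
def proj(c,P):
    P=np.atleast_2d(P).astype(float);V=np.array(c["view"]);q=(P@V[:3,:3].T+V[:3,3])@np.array(c["mtx"]).T
    return q[:,:2]/q[:,2:]
E
python3 - <<'E'
from h import *
s=imaging.camera("scene");t=imaging.camera("top")
im=np.hstack([s["img"],t["img"]])
save(s,"s0.png",s=1.4);save(t,"t0.png",s=1.4)
for c in(s,t):
  V=np.array(c["view"]);print((-V[:3,:3].T@V[:3,3]).round(),c["mtx"][0][0],V[:3,:3].round(2).tolist())
  for n in["slicer","tongue","pusher","jar","mug","timer","peeler"]:
    print(n,[(np.round(d["rect"]).tolist(),round(d["p"],2)) for d in find_in(c,n)])
print(monitor.read_state())
E
```

```text
[1825.  566.  783.] 494.5586536829776 [[-0.4, 0.92, 0.0], [0.39, 0.17, -0.9], [-0.83, -0.36, -0.43]]
slicer [([286.0, 228.0, 54.0, 66.0], 0.78)]
tongue [([292.0, 205.0, 26.0, 18.0], 0.66), ([283.0, 227.0, 48.0, 65.0], 0.27)]
pusher [([206.0, 200.0, 15.0, 29.0], 0.82), ([233.0, 206.0, 13.0, 37.0], 0.76), ([221.0, 185.0, 10.0, 30.0], 0.61), ([194.0, 208.0, 17.0, 31.0], 0.58)]
jar [([362.0, 235.0, 15.0, 34.0], 0.85)]
mug [([339.0, 265.0, 36.0, 40.0], 0.96)]
timer [([188.0, 243.0, 24.0, 20.0], 0.82)]
peeler [([361.0, 237.0, 16.0, 32.0], 0.64)]
[ 385.   13. 1220.] 426.4911054313676 [[-0.03, -1.0, -0.0], [-0.99, 0.03, -0.12], [0.12, 0.0, -0.99]]
slicer [([272.0, 192.0, 45.0, 63.0], 0.8), ([404.0, 233.0, 26.0, 14.0], 0.16)]
tongue [([271.0, 206.0, 28.0, 35.0], 0.77)]
pusher [([416.0, 277.0, 28.0, 22.0], 0.96), ([406.0, 234.0, 28.0, 15.0], 0.88), ([364.0, 229.0, 22.0, 28.0], 0.64), ([404.0, 200.0, 27.0, 17.0], 0.56)]
jar [([193.0, 224.0, 24.0, 18.0], 0.88)]
mug [([197.0, 156.0, 29.0, 42.0], 0.95)]
timer [([367.0, 145.0, 23.0, 22.0], 0.93)]
peeler [([304.0, 258.0, 14.0, 53.0], 0.73)]
{'clock': 0.8, 'joints': array([ 1.16138002e+00,  2.99883240e-01,  1.52099813e+00,  1.05624893e-06,
        1.32066966e+00, -6.65972207e-02]), 'qd': array([ 1.01844785e-03, -9.16145349e-04,  1.12490681e-04,  2.35622152e-04,
        9.91565697e-06, -3.40749246e-04]), 'effort': array([-2.11515144e-03, -5.31608248e+01, -3.52908361e+01,  7.07666134e-02,
        2.11528729e-02,  6.91587297e-05]), 'eef_pos': array([184.87946313, 517.99433647, 224.45557087]), 'eef_rot': array([3.14155105e+00, 1.74888286e-06, 2.79877330e+00]), 'wrist_force': array([-0.27946971, -0.97036631, -0.68228053]), 'moment': array([-0.03973127, -0.01320648,  0.00270938]), 'finger_force': 0.0, 'finger_gap': 93.63012248012497}
```

Run:
```python
import cv2,numpy as np
a=cv2.imread("pics/s0.png")
b=cv2.imread("pics/t0.png")
A=cv2.resize(a[int(150*1.4):int(310*1.4),int(160*1.4):int(400*1.4)],(800,533))
B=cv2.resize(b[int(110*1.4):int(310*1.4),int(160*1.4):int(440*1.4)],(800,571))
cv2.imwrite("pics/s1.png",A);cv2.imwrite("pics/t1.png",B)
```

```text
(no output)
```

View pics/s1.png

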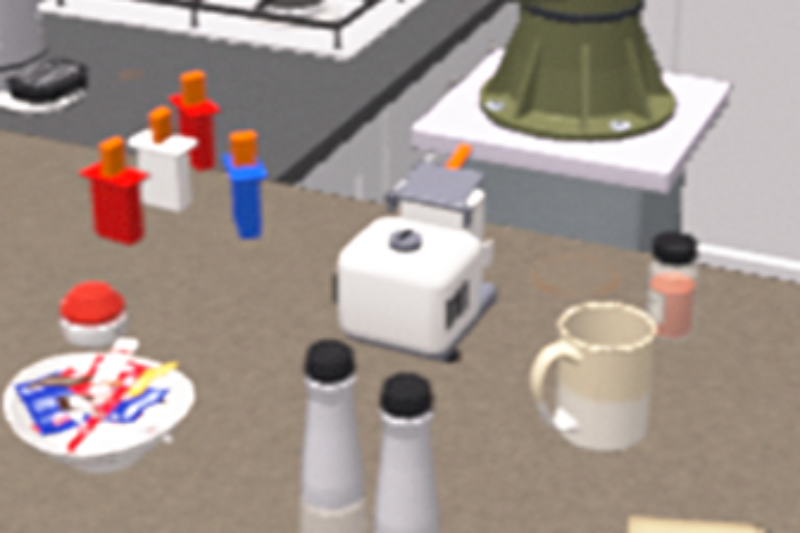

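View pics/t1.png

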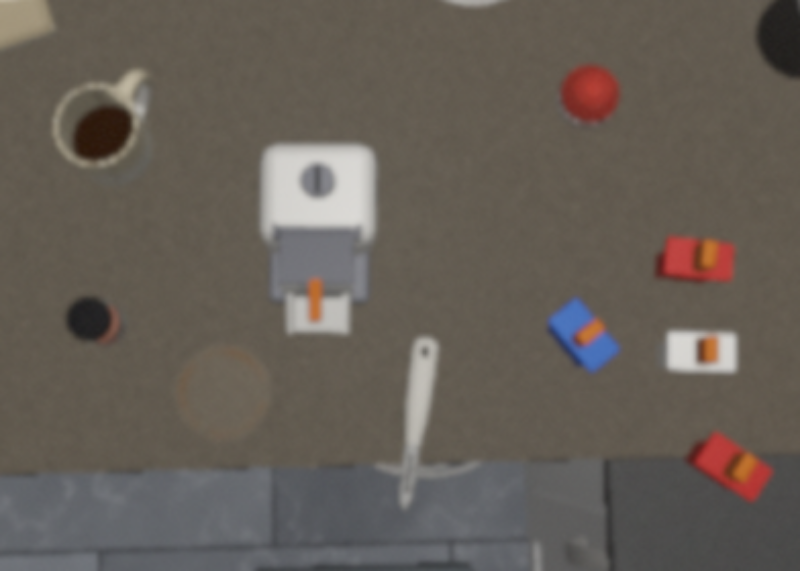

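The picture shows one white pusher with an orange grip, at top (406,233) and scene (208,198). The look-alikes are red at top (406,200) and (416,277), and blue at top (364,229). The white one fits the description. In the top view the slicer is at about (272,192), with its tongue pointing to (270,214). Next I fit the poses by silhouette.

```bash
cat >> h.py <<'E'
def box(x0,x1,y0,y1,z0,z1): return np.array([[x,y,z] for x in(x0,x1) for y in(y0,y1) for z in(z0,z1)],float)
PUSH=[box(-12,12,-25,25,0,70),box(-18,18,-32,32,70,76),box(-13,13,-7,7,76,110)]
def slicer(a):
    R=np.array([[np.cos(a),0,np.sin(a)],[0,1,0],[-np.sin(a),0,np.cos(a)]])
    h=np.array([30,0,125])
    f=lambda b:b@R.T+h
    return [box(-21,21,-34,34,0,120),box(21,119,-55,55,5,102),box(-56,-21,-22,22,0,65),f(box(-53,0,-34,34,-3,3)),f(box(-88,-53,-6,6,-3.5,3.5))]
def place(b,x,y,yaw,z=0):
    c,s=np.cos(yaw),np.sin(yaw);return b@np.array([[c,s,0],[-s,c,0],[0,0,1]])+[x,y,z]
def render(c,boxes,S=4):
    m=np.zeros((420*S,560*S),np.uint8)
    for b in boxes:
        h=cv2.convexHull(((proj(c,b)+.5)*S).astype(np.float32)).round().astype(np.int32)
        cv2.fillConvexPoly(m,h,1)
    return cv2.resize(m.astype(np.float32),(560,420),interpolation=cv2.INTER_AREA)
def nearest(c,name,u,v):
    return min((d for d in trace(c,name)),key=lambda d:np.hypot(d["rect"][0]-u,d["rect"][1]-v))
E
cat > fit.py <<'E'
from h import *
from scipy.optimize import minimize
s=imaging.camera("scene");t=imaging.camera("top")
save(t,"p.png",(380,180,440,300),6)
def fit(views,model,x0,steps):
    def cost(p):
        J=0
        for c,m in views:
            r=render(c,model(p));J+=1-np.minimum(r,m).sum()/np.maximum(r,m).sum()
        return J
    sim=[x0]+[np.array(x0)+np.eye(len(x0))[i]*steps[i] for i in range(len(x0))]
    r=minimize(cost,x0,method="Nelder-Mead",options=dict(initial_simplex=sim,maxiter=250,xatol=.05,fatol=1e-4))
    return r.x.round(3),round(r.fun,3)
ps,pt=nearest(s,"pusher",208,198)["region"],nearest(t,"pusher",406,234)["region"]
x0=at_z(t,406,233,70)
M=lambda p:[place(b,*p) for b in PUSH]
for v in([(s,ps),(t,pt)],[(t,pt)],[(s,ps)]): print("pusher",fit(v,M,[x0[0],x0[1],0],[10,10,.2]))
ss,st=nearest(s,"slicer",286,228)["region"],nearest(t,"slicer",272,192)["region"]
x0=at_z(t,270,200,110)
M=lambda p:[place(b,*p[:3]) for b in slicer(p[3])]
for v in([(s,ss),(t,st)],[(t,st)],[(s,ss)]): print("slicer",fit(v,M,[x0[0],x0[1],0,.15],[10,10,.2,.1]))
for n,l in(("jar",(193,224)),("mug",(197,156)),("timer",(367,145)),("peeler",(304,258))):print(n,at_z(t,*l,20).round())
np.savez("v.npz",ss=ss,st=st,ps=ps,pt=pt)
E
python3 fit.py
```

```text
pusher (array([ 4.52626e+02, -3.18442e+02, -9.70000e-02]), np.float64(0.311))
pusher (array([ 4.53341e+02, -3.17604e+02, -4.10000e-02]), np.float64(0.105))
pusher (array([ 4.45943e+02, -3.21414e+02, -3.51000e-01]), np.float64(0.144))
slicer (array([5.35091e+02, 3.80120e+01, 6.00000e-03, 2.58000e-01]), np.float64(0.258))
slicer (array([ 5.3553e+02,  4.2427e+01, -4.6000e-02,  3.1400e-01]), np.float64(0.118))
slicer (array([5.17738e+02, 2.96050e+01, 3.50000e-02, 6.30000e-02]), np.float64(0.091))
jar [497. 264.  20.]
mug [693. 252.  20.]
timer [ 712. -239.   20.]
peeler [393. -46.  20.]
```

```bash
cat > ov.py <<'E'
from h import *
import sys
def ov(sl,pu,name,pz=0):
    s=imaging.camera("scene");t=imaging.camera("top");out=[]
    for c,cr in((t,[(235,150,315,230),(375,195,435,255)]),(s,[(250,185,330,265),(180,170,240,230)])):
        row=[]
        for i,(x0,y0,x1,y1) in enumerate(cr):
            k=300/(x1-x0)
            im=cv2.resize(c["img"][y0:y1,x0:x1,::-1],(300,300),interpolation=cv2.INTER_CUBIC)
            for b in ([place(b,*sl[:3]) for b in slicer(sl[3])] if i==0 else [place(b,*pu,pz) for b in PUSH]):
                q=((proj(c,b)+.5-[x0,y0])*k)
                cv2.polylines(im,[cv2.convexHull(q.astype(np.float32)).astype(np.int32)],True,(0,255,0),1,cv2.LINE_AA)
            row.append(im)
        out.append(np.hstack(row))
    cv2.imwrite("pics/"+name,np.vstack(out))
if __name__=="__main__": ov([533,40,0,.28],[452.5,-318,-.05],"ov1.png")
E
python3 ov.py
```

```text
(no output)
```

View pics/ov1.png

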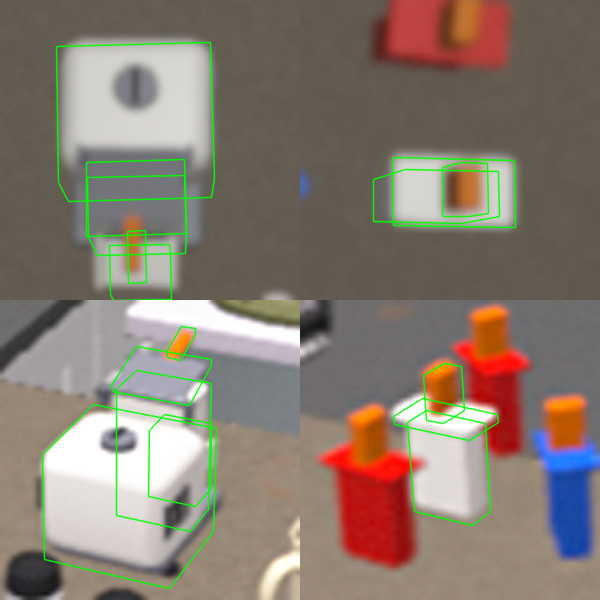

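The crop confirms the white pusher with the orange grip, and its fit is good. The slicer model is off by about 10 px in the top crop at the tongue, so I triangulate the tongue and dial directly.

```bash
cat > tri.py <<'E'
from h import *
def blob(c,u,v,r,f):
    x0,y0=int(u-r),int(v-r);im=c["img"][y0:y0+2*r,x0:x0+2*r].astype(float)
    w=np.clip(f(im),0,None);w[w<.25*w.max()]=0
    yy,xx=np.mgrid[y0:y0+2*r,x0:x0+2*r]
    xs,ys=xx[w>0],yy[w>0]
    C=np.cov(np.vstack([xs,ys]),aweights=w[w>0]);l,e=np.linalg.eigh(C)
    return (np.average(xx,weights=w),np.average(yy,weights=w)),e[:,1],np.sqrt(12*l)
def tri(a,b):
    (o1,d1),(o2,d2)=a,b;d1=d1/np.linalg.norm(d1);d2=d2/np.linalg.norm(d2)
    k=np.linalg.lstsq(np.array([d1,-d2]).T,o2-o1,rcond=None)[0]
    p,q=o1+k[0]*d1,o2+k[1]*d2;return (p+q)/2,np.linalg.norm(p-q)
org=lambda im:im[...,0]-im[...,2]-60
E
python3 - <<'E'
from tri import *
s=imaging.camera("scene");t=imaging.camera("top")
for n,a,b,r in(("tongue",(297.5,196),(270.5,214),13),("grip",(207,192),(408,232),9)):
    A=blob(s,*a,r,org);B=blob(t,*b,r,org);print(n,A,B,tri(ray(s,*A[0]),ray(t,*B[0])))
# tongue ends
A=blob(s,297.5,196,13,org);B=blob(t,270.5,214,13,org)
ends=[]
for sg in(1,-1):
    pa=np.array(A[0])+sg*A[1]*A[2][1]/2; 
    for sb in(1,-1):
        pb=np.array(B[0])+sb*B[1]*B[2][1]/2;print(sg,sb,tri(ray(s,*pa),ray(t,*pb)))
print(t["img"][150:232:1,271].tolist())
dk=lambda im:150-im.mean(-1)
A=blob(s,281,221,5,lambda im:170-im.mean(-1));B=blob(t,271,173,8,lambda im:170-im.mean(-1));print("dial",A,B,tri(ray(s,*A[0]),ray(t,*B[0])))
for v in(165,175,180,190,200,206,212,220,224):print(v,t["img"][v,248:296].mean(-1).astype(int).tolist())
E
```

```text
tongue ((np.float64(297.2868414945463), np.float64(196.66442330006961)), array([-0.61648011,  0.78737048]), array([3.30602681, 7.76897412])) ((np.float64(269.8658227848101), np.float64(214.03291139240505)), array([0.01348193, 0.99990911]), array([ 3.22512689, 12.95752768])) (array([505.40461323,  42.38548449, 146.63967143]), np.float64(0.5373894474513411))
grip ((np.float64(208.54463377416073), np.float64(186.78891149542218)), array([-0.72481981,  0.68893849]), array([ 9.4774971 , 14.40252857])) ((np.float64(408.0719424460432), np.float64(231.97937649880095)), array([-0.0693856 ,  0.99758991]), array([4.24007286, 7.13310669])) (array([ 453.22322323, -317.17254239,   99.05531048]), np.float64(1.6791492027729276))
1 1 (array([493.07390122,  36.71970669, 129.71205371]), np.float64(14.075955010219893))
1 -1 (array([522.57306026,  41.85775513, 143.13219088]), np.float64(1.5398047565613677))
-1 1 (array([488.35398702,  42.99040919, 150.37589793]), np.float64(0.6451073323173874))
-1 -1 (array([517.4584635 ,  47.93287429, 163.27153586]), np.float64(12.650116087032037))
[[98, 91, 79], [99, 92
[... 3047 characters left out ...]
 95, 92, 92, 90, 92, 91, 91]
212 [91, 91, 92, 91, 90, 91, 99, 113, 123, 126, 122, 118, 124, 132, 124, 111, 105, 104, 102, 104, 109, 112, 113, 112, 108, 102, 100, 99, 99, 99, 104, 115, 127, 128, 122, 121, 128, 132, 131, 124, 108, 94, 92, 93, 91, 92, 92, 92]
220 [91, 92, 92, 89, 89, 89, 89, 88, 89, 89, 92, 108, 141, 163, 168, 178, 187, 188, 182, 168, 144, 124, 118, 129, 153, 175, 186, 188, 188, 188, 188, 188, 183, 164, 130, 103, 94, 92, 91, 92, 92, 90, 90, 91, 90, 90, 92, 92]
224 [89, 90, 89, 88, 89, 89, 88, 90, 89, 89, 93, 105, 137, 160, 166, 174, 181, 182, 183, 181, 178, 178, 177, 178, 181, 182, 184, 184, 184, 185, 185, 184, 178, 161, 129, 100, 90, 90, 90, 92, 91, 91, 89, 90, 91, 89, 90, 89]
```

Run:
```python
from tri import *
t=imaging.camera("top")
for n,u,v,z in(("spoutfront",270.8,225.6,60),("spoutmid",270.8,224,65),("hingeedge",271,189,127),("housback",271,160.5,95),("houstop",271,175,102),("houseL",251.3,175,70),("houseR",290.8,175,70),("dial",270.6,172.9,116),("tongue",269.9,214,146),("flapL212",263,212,140),("flapR212",278.5,212,140),("baseL",255,206,0),("baseR",288,206,0),("flapfront",262,211.5,139)):
  print(n,at_z(t,u,v,z).round(1))
B=blob(t,270,213,13,org)
for k in(-5,5):
  p=np.array(B[0])+B[1]*k;print(at_z(t,*p,146.5-k*.22*2.7).round(1))
# housing side lines
g=t["img"].mean(-1)
for v in range(166,186,3):
  r=g[v];l=np.interp(150,r[246:262],np.arange(246,262));q=np.interp(-150,-r[282:298],np.arange(282,298));print(v,l.round(2),q.round(2),((l+q)/2).round(2))
for v in range(218,226,1):
  r=g[v];l=np.interp(135,r[256:263],np.arange(256,263));q=np.interp(-135,-r[278:290],np.arange(278,290));print(v,l.round(2),q.round(2),((l+q)/2).round(2), at_z(t,(l+q)/2,v,65).round(1))
```

```text
spoutfront [483.2  43.2  60. ]
spoutmid [487.1  43.   65. ]
hingeedge [572.8  38.7 127. ]
housback [656.1  37.7  95. ]
houstop [614.9  38.4 102. ]
houseL [623.   93.2  70. ]
houseR [620.1 -15.2  70. ]
dial [617.7  39.  116. ]
tongue [505.5  42.6 146. ]
flapL212 [511.7  60.2 140. ]
flapR212 [510.7  20.7 140. ]
baseL [546.2  89.    0. ]
baseR [543.6  -6.2   0. ]
flapfront [513.2  62.8 139. ]
[517.9  42.4 149.5]
[493.   42.9 143.5]
166 251.88 290.35 271.12
169 251.74 290.47 271.1
172 251.7 290.42 271.06
175 251.65 290.35 271.0
178 251.61 290.34 270.97
181 251.57 290.34 270.96
184 251.51 290.42 270.97
218 259.77 281.91 270.84 [503.5  42.5  65. ]
219 259.78 281.88 270.83 [500.8  42.6  65. ]
220 259.81 281.88 270.84 [498.   42.6  65. ]
221 259.85 281.85 270.85 [495.3  42.6  65. ]
222 259.9 281.82 270.86 [492.6  42.7  65. ]
223 259.91 281.79 270.85 [489.9  42.8  65. ]
224 259.94 281.79 270.86 [487.1  42.8  65. ]
225 260.14 281.7 270.92 [484.4  42.7  65. ]
```

{"fn": "arm_command", "kwargs": {"steps": [[0.5, -454, -343, -10, -18], [0.5, -454, -343, -10, -18], [0.5, -454, -343, -10, -18], [0.5, -454, -343, -10, -18], [0.5, -454, -343, -10, -18], [0.5, -454, -343, -10, -18], [0.5, -454, -343, -10, -18], [0.5, -454, -343, -10, -18], [0.5, -454, -343, -10, -18], [0.5, -454, -343, -10, -18], [0.5, -454, -343, -10, -18], [0.5, -454, -343, -10, -18], [0.5, -454, -343, -10, -18], [0.5, -454, -343, -10, -18], [0.5, -454, -343, -10, -18]], "force": 15}}

```text
clock: 3.22
eef_pos: [497.1, 42.7, 234.5]
eef_rot: [3.142, 0.0, 3.113]
wrist_force: [0.7, -0.3, -0.1]
finger_gap: 46.9
finger_force: 0.0
```

{"fn": "arm_command", "kwargs": {"steps": [[0.5, 0, 0, 40, 0], [0.5, 0, 0, 70, 0], [0.5, 0, 0, 86, 0], [0.5, 0, 0, 86, 0]]}}

```text
clock: 3.72
eef_pos: [497.0, 42.4, 148.1]
eef_rot: [-3.142, -0.001, 3.113]
wrist_force: [0.1, 0.1, -0.5]
finger_gap: 46.9
finger_force: 0.0
```

Run:
```python
from h import *
st=monitor.read_state();print(st["eef_pos"],st["wrist_force"])
s=imaging.camera("scene");t=imaging.camera("top")
a=cv2.resize(s["img"][165:245,255:335,::-1],(400,400),interpolation=cv2.INTER_CUBIC);b=cv2.resize(t["img"][165:245,230:310,::-1],(400,400),interpolation=cv2.INTER_CUBIC)
cv2.imwrite("pics/g1.png",np.hstack([a,b]))
```

```text
[496.99734857  42.386105   148.08933913] [ 0.1243426   0.13681615 -0.4882105 ]
```

View pics/g1.png

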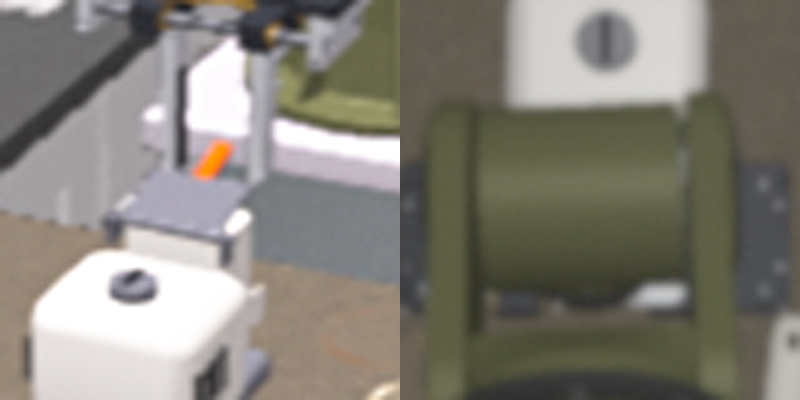

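The tongue, at crop (215,160), lies between the fingers at columns 180 and 260. I close now.

{"fn": "arm_command", "kwargs": {"steps": [[0, 0, 0, 0, 0], [0, 0, 0, 0, 0], [0, 0, 0, 0, 0], [0, 0, 0, 0, 0], [0, 0, 0, 0, 0]], "force": 15}}

```text
clock: 4.45
eef_pos: [497.2, 42.6, 148.5]
eef_rot: [3.141, 0.0, 3.113]
wrist_force: [-0.2, 3.1, 0.2]
finger_gap: 11.8
finger_force: 15.0
```

{"fn": "arm_command", "kwargs": {"steps": [[0, -2.4, 0, -6.5, 0], [0, -5.8, 0, -13.3, 0], [0, -9.7, 0, -19.8, 0], [0, -14.4, 0, -25.9, 0], [0, -19.6, 0, -31.5, 0], [0, -25.3, 0, -36.5, 0], [0, -31.5, 0, -41, 0], [0, -38.1, 0, -44.8, 0]]}}

```text
clock: 5.45
eef_pos: [535.3, 41.3, 193.6]
eef_rot: [3.142, -0.001, 3.113]
wrist_force: [-4.4, 4.0, -0.8]
finger_gap: 11.9
finger_force: 15.0
```

{"fn": "arm_command", "kwargs": {"steps": [[0, -7, 0, -3.1, 0], [0, -14.3, 0, -5.5, 0], [0, -21.7, 0, -7.2, 0], [0, -29.3, 0, -8.1, 0], [0, -36.9, 0, -8.3, 0], [0, -44.5, 0, -7.7, 0], [0, -52.1, 0, -6.3, 0], [0, -59.4, 0, -4.2, 0], [0, -66.5, 0, -1.4, 0], [0, -70, 0, 0.5, 0], [0, -70, 0, 0.5, 0]]}}

```text
clock: 6.82
eef_pos: [607.5, 38.9, 195.5]
eef_rot: [-3.141, 0.007, 3.113]
wrist_force: [5.7, 0.7, 13.0]
finger_gap: 9.1
finger_force: 15.0
```

Run:
```python
from tri import *
s=imaging.camera("scene");t=imaging.camera("top")
a=cv2.resize(s["img"][150:250,235:335,::-1],(500,500),interpolation=cv2.INTER_CUBIC)
cv2.imwrite("pics/g2.png",a)
```

```text
(no output)
```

View pics/g2.png

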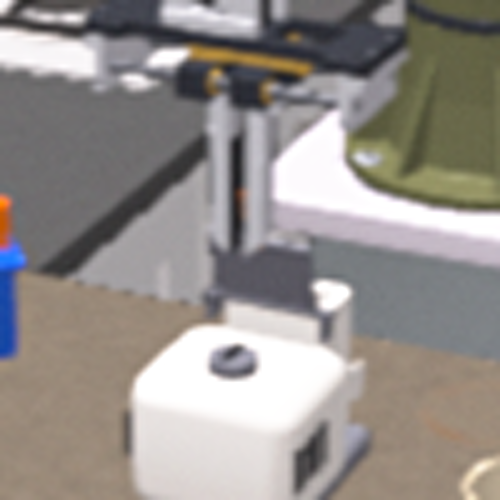

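Run:
```python
from h import *
s=imaging.camera("scene")
for a in(1.3,1.5,1.7,1.9,2.1):
  f=slicer(a);q=lambda b:((proj(s,place(b,540,41,-.03))-[235,150])*5)
  p=q(f[3]);r=q(f[4])
  print(a,"flap",p.min(0).round(),p.max(0).round(),"tongue",r.min(0).round(),r.max(0).round())
print(((proj(s,[[607.5,38.9,176.5],[607.5,38.9,195.5]])-[235,150])*5).round())
m=s["img"].astype(int);o=np.argwhere((m[...,0]-m[...,2]>50)[170:215,270:300])+[170,270];print(o.tolist())
```

```text
1.3 flap [216. 210.] [332. 316.] tongue [267. 161.] [297. 222.]
1.5 flap [216. 212.] [325. 317.] tongue [260. 165.] [285. 227.]
1.7 flap [211. 218.] [321. 318.] tongue [250. 175.] [276. 235.]
1.9 flap [204. 227.] [321. 318.] tongue [237. 191.] [268. 246.]
2.1 flap [197. 239.] [321. 319.] tongue [226. 211.] [261. 260.]
[[242. 251.]
 [242. 222.]]
[]
```

{"fn": "arm_command", "kwargs": {"steps": [[0.4, 0, 0, 0, 0], [0.4, 0, 0, 0, 0], [0.4, 0, 0, -4, 0], [0.4, 0, 0, -30, 0], [0.4, 0, 0, -80, 0], [0.4, 0, 0, -100, 0], [0.4, 0, 0, -100, 0]]}}

```text
clock: 7.85
eef_pos: [605.6, 39.2, 294.1]
eef_rot: [-3.142, 0.003, 3.113]
wrist_force: [-0.6, -0.1, 0.0]
finger_gap: 37.5
finger_force: 0.0
```

Run:
```python
from tri import *
s=imaging.camera("scene")
m=s["img"].astype(int);o=np.argwhere((m[...,0]-m[...,2]>50)[170:215,270:300])+[170,270]
print(((o[:,::-1].min(0)-[235,150])*5),((o[:,::-1].max(0)-[235,150])*5),len(o))
g=s["img"][175:220,285].tolist();print(g)
```

```text
[240 190] [260 240] 38
[[160, 156, 159], [166, 163, 165], [162, 158, 161], [162, 159, 162], [163, 159, 162], [162, 158, 160], [162, 160, 160], [162, 158, 161], [161, 157, 159], [157, 156, 157], [174, 168, 175], [227, 219, 230], [255, 251, 255], [255, 202, 157], [249, 118, 22], [186, 77, 0], [168, 72, 0], [171, 72, 0], [171, 71, 0], [169, 73, 0], [166, 73, 15], [170, 86, 46], [173, 89, 46], [154, 80, 52], [105, 84, 88], [86, 86, 97], [90, 88, 97], [89, 89, 97], [88, 85, 96], [89, 86, 94], [90, 88, 98], [90, 88, 97], [88, 85, 95], [91, 88, 99], [100, 98, 109], [137, 131, 139], [209, 200, 198], [229, 223, 219], [227, 222, 220], [225, 220, 218], [224, 218, 216], [239, 233, 231], [255, 255, 255], [255, 255, 255], [249, 246, 246]]
```

{"fn": "arm_command", "kwargs": {"steps": [[0.6, 142, -361, 60, 1], [0.6, 142, -361, 60, 1], [0.6, 142, -361, 60, 1], [0.6, 142, -361, 60, 1], [0.6, 142, -361, 60, 1], [0.6, 142, -361, 60, 1], [0.6, 142, -361, 60, 1], [0.6, 142, -361, 60, 1], [0.6, 142, -361, 60, 1], [0.6, 142, -361, 60, 1], [0.6, 142, -361, 60, 1]]}}

```text
clock: 9.28
eef_pos: [453.4, -316.8, 232.9]
eef_rot: [-3.141, 0.0, 3.097]
wrist_force: [0.3, 1.5, 0.2]
finger_gap: 56.6
finger_force: 0.0
```

Run:
```python
from tri import *
s=imaging.camera("scene")
st=monitor.read_state();p=st["eef_pos"];print(p,st["eef_rot"],st["joints"])
q=proj(s,[[453,-317.5,110],[453,-317.5,76],p,p-[0,0,19]]);print(q.round(1))
x0,y0=170,130
im=cv2.resize(s["img"][y0:y0+110,x0:x0+80,::-1],(436,600),interpolation=cv2.INTER_CUBIC)
for a in q:cv2.circle(im,tuple(int(v) for v in (a+.5-[x0,y0])*5.45),2,(0,255,0),-1)
cv2.imwrite("pics/g3.png",im)
```

```text
[ 453.28117562 -316.97915962  232.900303  ] [-3.14146695e+00  2.18677770e-04  3.09644815e+00] [-6.76486754e-01  3.00260242e-01  1.50063672e+00  2.83468560e-05
  1.34044497e+00 -2.20214503e+00]
[[208.1 183.8]
 [208.7 192.7]
 [205.8 150.7]
 [206.2 155.9]]
```

View pics/g3.png

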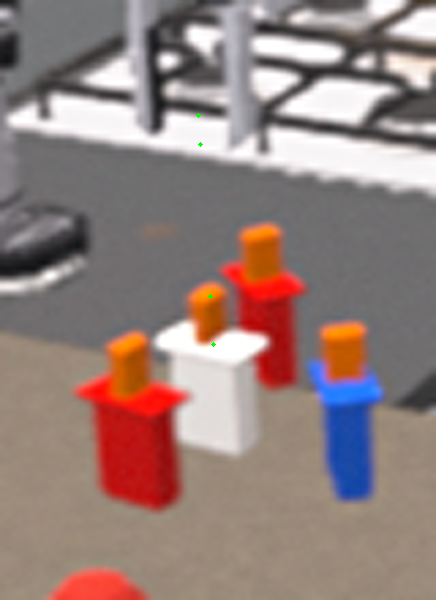

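The white pusher with the orange grip, at crop (208,315), is right under the two fingers, with the red and blue ones clear. I go down.

{"fn": "arm_command", "kwargs": {"steps": [[0.6, 0, 0, 50, 0], [0.6, 0, 0, 95, 0], [0.6, 0, 0, 120, 0], [0.6, 0, 0, 134, 0], [0.6, 0, 0, 134, 0], [0, 0, 0, 134, 0], [0, 0, 0, 134, 0], [0, 0, 0, 134, 0], [0, 0, 0, 134, 0], [0, 0, 0, 134, 0], [0, 0, 0, 134, 0]], "force": 30}}

```text
clock: 10.7
eef_pos: [453.0, -317.6, 98.9]
eef_rot: [-3.141, 0.0, 3.096]
wrist_force: [0.0, -0.5, 2.6]
finger_gap: 13.9
finger_force: 30.0
```

{"fn": "arm_command", "kwargs": {"steps": [[0, 0, 0, -25, 0], [0, 0, 0, -60, 0], [0, 0, 0, -110, 0], [0, 0, 0, -150, 0], [0, 0, 0, -150, 0]], "force": 40}}

```text
clock: 11.32
eef_pos: [453.6, -318.0, 251.5]
eef_rot: [-3.139, 0.004, 3.096]
wrist_force: [0.1, -0.6, -2.5]
finger_gap: 13.7
finger_force: 40.0
```

{"fn": "arm_command", "kwargs": {"steps": [[0, -14, 72, 0, 0], [0, -28, 145, 0, 0], [0, -42, 217, 0, 0], [0, -56, 280, 0, -0.5], [0, -66, 330, 0, -1], [0, -70.6, 355, 0, -1], [0, -70.6, 362, 0, -1], [0, -70.6, 362, 0, -1], [0, -70.6, 362, 0, -1], [0, -70.6, 362, 0, -1]]}}

```text
clock: 12.58
eef_pos: [540.1, 39.8, 248.7]
eef_rot: [-3.142, -0.0, 3.111]
wrist_force: [-0.9, -0.7, -1.3]
finger_gap: 13.8
finger_force: 40.0
```

```bash
cat > look.py <<'E'
from h import *
import sys
st=monitor.read_state();p=st["eef_pos"];print(p,st["eef_rot"],st["wrist_force"])
s=imaging.camera("scene");t=imaging.camera("top")
out=[]
yaw=st["eef_rot"][2]-np.pi
for c,(x0,y0,w) in((s,(245,150,90)),(t,(225,160,90))):
    k=4.4;im=cv2.resize(c["img"][y0:y0+w,x0:x0+w,::-1],(396,396),interpolation=cv2.INTER_CUBIC)
    q=lambda b:cv2.convexHull(((proj(c,b)+.5-[x0,y0])*k).astype(np.float32)).astype(np.int32)
    for b in PUSH:cv2.polylines(im,[q(place(b,p[0],p[1],yaw,p[2]-98.5))],True,(0,255,0),1,cv2.LINE_AA)
    for b in slicer(1.9)[:1]+slicer(1.9)[3:]+[box(-13,13,-26,26,120,120)]:cv2.polylines(im,[q(place(b,540,41,-.03))],True,(0,0,255),1,cv2.LINE_AA)
    out.append(im)
cv2.imwrite("pics/"+sys.argv[1],np.hstack(out))
E
python3 look.py g4.png
```

```text
[540.06600655  39.80745669 248.66989291] [-3.14152926e+00 -9.31367715e-05  3.11146360e+00] [-0.93473376 -0.73392338 -1.26324662]
```

View pics/g4.png

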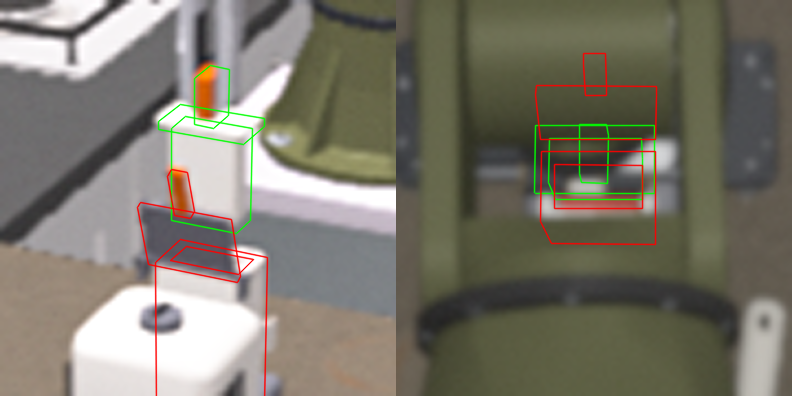

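The scene overlay agrees for the flap (about 1.9 rad) and the held pusher. The mouth is hidden by the flap and arm, so I step aside to see it from the top.

{"fn": "arm_command", "kwargs": {"steps": [[0, 0, -50, 0, 0], [0, 0, -105, 0, 0], [0, 0, -160, 0, 0], [0, 0, -210, 0, 0], [0, 0, -240, 0, 0], [0, 0, -250, 0, 0], [0, 0, -250, 0, 0]]}}

```text
clock: 13.55
eef_pos: [532.9, -209.1, 248.6]
eef_rot: [3.141, -0.0, 3.112]
wrist_force: [0.0, -0.3, -1.6]
finger_gap: 13.6
finger_force: 40.0
```

Run:
```python
from tri import *
t=imaging.camera("top");s=imaging.camera("scene")
x0,y0=240,170
im=cv2.resize(t["img"][y0:y0+65,x0:x0+65,::-1],(520,520),interpolation=cv2.INTER_CUBIC)
q=proj(t,place(box(-13,13,-26,26,120,120),540,41,-.03))
for a in q: cv2.circle(im,tuple(int(v) for v in(a+.5-[x0,y0])*8),3,(0,255,0),-1)
cv2.imwrite("pics/c1.png",im)
np.save("top_c.npy",t["img"])
print(q.round(1))
for u in(264,268,273,277):print(u,[tuple(x) for x in t["img"][192:216,u].tolist()])
for v in(203,206,208):print(v,[tuple(x) for x in t["img"][v,254:290].tolist()])
```

```text
[[280.5 206.9]
 [280.5 206.9]
 [260.5 206.8]
 [260.5 206.8]
 [280.5 197. ]
 [280.5 197. ]
 [260.6 196.9]
 [260.6 196.9]]
264 [(144, 143, 140), (166, 164, 161), (186, 185, 181), (201, 199, 195), (192, 191, 187), (159, 157, 154), (124, 121, 118), (121, 105, 103), (146, 94, 90), (174, 81, 77), (187, 70, 65), (190, 65, 61), (191, 67, 62), (191, 77, 72), (193, 117, 113), (200, 168, 165), (205, 196, 194), (192, 189, 187), (157, 155, 153), (120, 120, 117), (109, 107, 105), (132, 130, 126), (165, 163, 159), (184, 182, 178)]
268 [(144, 143, 141), (165, 163, 160), (183, 182, 178), (199, 198, 194), (192, 191, 187), (160, 159, 155), (125, 123, 119), (120, 104, 101), (145, 94, 90), (173, 80, 75), (187, 70, 66), (191, 68, 62), (191, 68, 63), (191, 77, 72), (192, 115, 111), (200, 168, 164), (205, 196, 193), (193, 191, 188), (158, 157, 154), (120, 119, 116), (109, 107, 104), (132, 130, 127), (166, 164, 161), (187, 185, 181)]
273 [(145, 144, 141), (165, 163, 160), (183, 181, 177), (199, 197, 194), (193, 192, 187), (162, 160, 156), (126, 125, 121), (120, 105, 101), (146, 95, 92), (173, 81, 77), (188, 
[... 1721 characters left out ...]
, 151), (135, 135, 140), (131, 131, 136), (122, 123, 128), (109, 108, 112), (98, 95, 92)]
208 [(99, 97, 98), (111, 111, 115), (130, 130, 133), (160, 159, 160), (192, 190, 189), (204, 203, 201), (203, 201, 199), (201, 198, 195), (202, 196, 194), (203, 195, 193), (205, 196, 194), (205, 196, 193), (205, 196, 194), (205, 196, 193), (205, 196, 193), (204, 195, 192), (205, 195, 192), (204, 195, 191), (205, 195, 191), (204, 195, 191), (203, 195, 191), (202, 195, 191), (201, 194, 190), (201, 194, 190), (201, 194, 189), (200, 194, 190), (201, 197, 192), (204, 201, 198), (198, 197, 194), (175, 174, 173), (148, 147, 150), (135, 135, 140), (131, 131, 136), (122, 123, 127), (108, 107, 111), (98, 95, 93)]
```

View pics/c1.png

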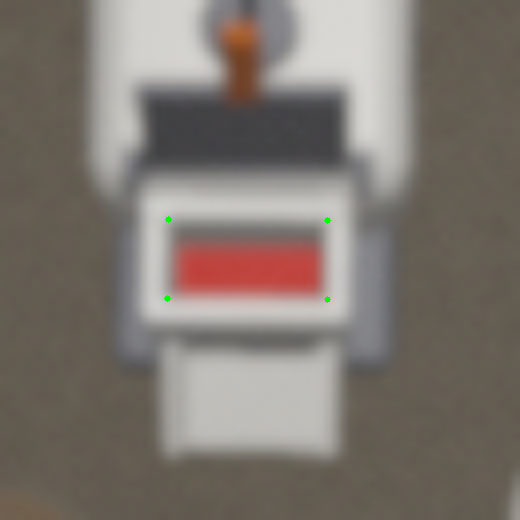

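The open mouth is clear: inner edges at rows 197.0 and 206.3, columns about 260 and 280, red plate inside. Its centre (270.1,201.7) gives the axis at about (540.7, 41.8). Returning above it.

{"fn": "arm_command", "kwargs": {"steps": [[0, 0, 50, 0, 0], [0, 0, 105, 0, 0], [0, 0, 160, 0, 0], [0, 0, 210, 0, 0], [0, 0, 240, 0, 0], [0, -0.4, 251.8, 0, 0], [0, -0.4, 251.8, 10, 0], [0, -0.4, 251.8, 18, 0], [0, -0.4, 251.8, 20, 0], [0, -0.4, 251.8, 20, 0], [0, -0.4, 251.8, 20, 0]]}}

```text
clock: 15.02
eef_pos: [540.7, 42.3, 229.0]
eef_rot: [3.142, 0.0, 3.113]
wrist_force: [-0.2, -0.5, -1.8]
finger_gap: 13.8
finger_force: 40.0
```

```bash
python3 look.py g5.png
python3 - <<'E'
from h import *
imaging.camera("top");st=monitor.read_state();print(st["eef_pos"],st["wrist_force"],st["qd"].round(3))
E
```

```text
[540.70765382  42.34722358 228.99692975] [3.14158148e+00 4.10809569e-04 3.11254417e+00] [-0.24678199 -0.47305747 -1.77075882]
[540.67438399  42.54287897 228.92980271] [-0.31206696 -0.7164582  -2.21725479] [ 0.    -0.     0.    -0.001  0.001 -0.001]
```

{"fn": "arm_command", "kwargs": {"steps": [[0, 0, -0.5, 4, 0], [0, 0, -0.5, 8, 0], [0, 0, -0.5, 11, 0], [0, 0, -0.5, 13, 0], [0, 0, -0.5, 15, 0], [0, 0, -0.5, 15, 0]]}}

```text
clock: 15.92
eef_pos: [540.5, 42.1, 213.6]
eef_rot: [-3.142, -0.0, 3.113]
wrist_force: [-0.1, 0.1, -1.8]
finger_gap: 13.4
finger_force: 40.0
```

Foot is about 5 mm inside with no contact force. I continue.

{"fn": "arm_command", "kwargs": {"steps": [[0, 0, 0, 2, 0], [0, 0, 0, 4, 0], [0, 0, 0, 6, 0], [0, 0, 0, 8, 0], [0, 0, 0, 10, 0], [0, 0, 0, 10, 0]]}}

```text
clock: 16.68
eef_pos: [540.5, 42.1, 203.6]
eef_rot: [3.142, -0.0, 3.113]
wrist_force: [-0.3, -0.0, -1.0]
finger_gap: 13.6
finger_force: 40.0
```

{"fn": "arm_command", "kwargs": {"steps": [[0, 0, 0, 5, 0], [0, 0, 0, 10, 0], [0, 0, 0, 15, 0], [0, 0, 0, 20, 0], [0, 0, 0, 25, 0], [0, 0, 0, 30, 0], [0, 0, 0, 35, 0], [0, 0, 0, 38, 0], [0, 0, 0, 38, 0]]}}

```text
clock: 17.8
eef_pos: [540.5, 42.1, 165.5]
eef_rot: [-3.142, -0.0, 3.113]
wrist_force: [0.1, -0.1, -1.9]
finger_gap: 13.9
finger_force: 40.0
```

Now press the plate; home is at TCP z of about 149.

{"fn": "arm_command", "kwargs": {"steps": [[0, 0, 0, 3, 0], [0, 0, 0, 6, 0], [0, 0, 0, 9, 0], [0, 0, 0, 12, 0], [0, 0, 0, 14, 0], [0, 0, 0, 15, 0], [0, 0, 0, 15, 0]], "force": 50}}

```text
clock: 18.68
eef_pos: [540.7, 42.1, 151.0]
eef_rot: [3.142, 0.001, 3.113]
wrist_force: [-0.4, -0.0, 5.5]
finger_gap: 13.4
finger_force: 50.0
```

{"fn": "arm_command", "kwargs": {"steps": [[0, 0, 0, 1, 0], [0, 0, 0, 2, 0], [0, 0, 0, 3, 0], [0, 0, 0, 3, 0]]}}

```text
clock: 19.18
eef_pos: [540.8, 42.1, 148.8]
eef_rot: [-3.142, 0.001, 3.113]
wrist_force: [-5.7, 0.0, 14.1]
finger_gap: 13.7
finger_force: 50.0
```

```bash
python3 look.py f.png
python3 - <<'E'
from h import *
for _ in range(6): imaging.camera("scene")
st=monitor.read_state();print(st["eef_pos"],st["wrist_force"],st["finger_force"],st["qd"].round(3))
E
```

```text
[540.79154987  42.12637903 148.8410234 ] [-3.14159214e+00  1.09466068e-03  3.11300440e+00] [-5.70172433  0.04120282 14.14163129]
[540.77770037  42.12372572 148.81448788] [-4.41512456  0.14221298 13.42070637] 49.97509717941284 [ 0.    -0.001  0.001 -0.002 -0.001  0.   ]
```

View pics/f.png

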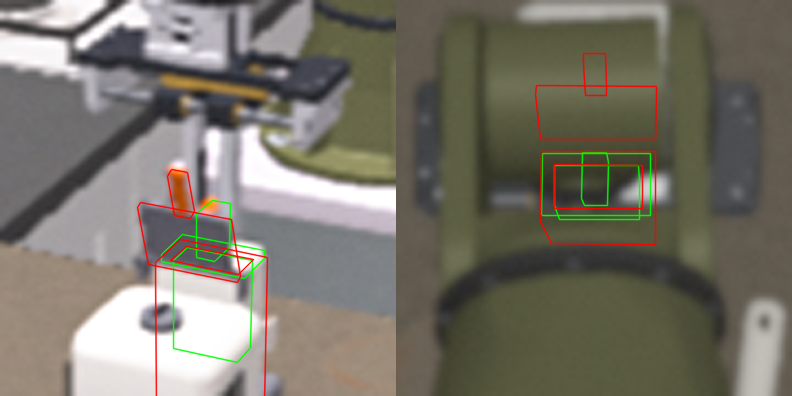

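The pusher is down in the chute with the grip top at crop (210,205). The flap is still back and matches the 1.9 rad outline. The push is steady at about 14 N, so the collar is on the rim.

```bash
python3 -c "
from cell import job;print(job.sign_off())"
```

```text
the job is handed in; nothing more can be done
None
```

The job is handed in: the flap is swung back to about 1.9 rad (just short of its 2.1 stop), and the pusher is pressed home in the chute, still gripped and held down with about 14 N; sign-off gave no pass or fail verdict.

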